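Separate two stuck mixing pots

ROBOT

A 7-joint arm with a two-finger parallel gripper is mounted at the origin on the work surface. World frame = base frame: x ahead of the robot, y to its left, z up, the work surface at z = 0. Lengths are in m, angles in degrees, forces in N, time in s.
With the tool pointing down it reaches from about 0.4 to 0.925 m from the base axis. Payload 4.1 kg.
Tool frame: the origin (TCP) lies on the centre line of the jaws, within the pads' length; the fingertips stand 22 mm ahead of it and the grasp point (between the pads) lies 3 mm ahead of it (tip_reach is the distance from the TCP to the fingertips, in m); z points along the fingers, y is the direction in which the jaws open and shut (so a half turn about z gives the same grasp; the last joint's range is limited). The gripper opens to 85 mm and grips with 20 to 120 N. Pads are 22 mm wide; open, the fingers measure 114 mm over their backs; the gripper's body (76 mm by 85 mm) begins 54 mm behind the grasp point. The pads swing forward as they close: fully open they stand 13 mm farther back than shut.
Start: joints at [65.947, 22.827, 2.584, 88.041, -1.071, 69.15, -2.905], TCP at [0.205, -0.617, 0.23] pointing down, gripper open.
Joint ranges: [-161.44, 161.44], [-28.35, 127.94], [-78.24, 83.42], [0, 140.83], [-78.03, 258.03], [13.02, 114.36], [-168.23, 168.23]. Speed limits (degrees/s): [147.25, 147.25, 180, 180, 180, 180, 180].

INTERFACE

Orientations are given as [roll, pitch, yaw] about the fixed x, y, z axes, in that order (R = Rz(yaw) Ry(pitch) Rx(roll)).
In Python, from plant import get_obs, grab_frame, camera_info, finish_job, tip_reach gives the robot as it stands.
- The arm moves only by the shell command python3 -m pendant 'ROWS'. ROWS is JSON, a list of rows, each an object of numbers: "grip": the closure, from 0 (fully open) to 1 (shut); "tx", "ty", "tz": the shift along the world's x, y, z in mm; "rx", "ry", "rz": the turn, a rotation vector about the world's x, y, z in degrees. In form: [{"grip": .., "tx": .., "ty": .., "tz": .., "rx": .., "ry": .., "rz": ..}, ...]. A call has 1 to 12 rows; each row shifts and turns the commanded pose from where the row before left it; what a row does not reach is not made up. A row lasts 1/8 s, in which the tool goes at most 62.5 mm and 10.7 degrees, less where a joint would pass 70% of its speed; a pose out of reach is approached as far as the arm can. A call with a gripper value outside its range is refused whole. The fingers move at their own pace and stop on an object; the grip force is fixed at half the most. Time passes only in rows, so rows that do not move let the fingers close. It gives the time, the measured TCP pose, the force and the opening at its end, in the units of the state.
- get_obs(): the state, without advancing time (a new reading comes with each control period).
- grab_frame(name): name is "side" or "top"; returns the picture (384x512x3 uint8, red, green, blue); there is no depth.
- camera_info(name): a dict with "camera_matrix" (3x3 intrinsics, pixels), "origin" and "attitude" of the camera in the world. Camera axes: x right, y up, looking along -z (the intrinsics and any distortion apply to the point x, -y, -z); pixel columns grow to the right and rows downward; lengths in m; the calibration is good to about 2 mm. A picture is of the moment at which its call begins. camera_info takes no time and is no camera call.
- finish_job(): hands the job in, once; it reports no verdict.
The state is a dict: "time": time; "q": joint angles; "joint_vel": joint speeds; "tau": joint torques, N m; "tcp_pos": TCP position; "eef_rot": TCP orientation; "contact_force": force on the tool from outside, world axes, zero at the start; "moment": the same for the moment, N m; "finger_gap": finger opening in m.
Only numpy, scipy, OpenCV 4.12 (cv2) and the standard library are available. Lean on these libraries where they do the work, as an engineer would, in place of code of your own. Each camera call takes 0.05 s, during which the arm holds its last target.

TASK

Two mixing pots standing upside down on the white board have dried stuck, one over the other. Keeping the pair down on the board, slide it into the blue fork until it is fully home past the spring plunger, so that the fork holds the inner pot's wide rim down; then pull the orange outer pot straight up off it and stand it, still upside down, in the green drying tray. Finally slide the white inner pot back out of the fork and stand it upside down in the tray as well; do not drop the pots, and leave the paint jars and the brush alone.

Things in the scene. Friction and masses are not known exactly. Their poses are not given: they have to be found in the camera images.
- outer_c (a point): Orange outer pot, a tumbler standing upside down (closed end up): 107 mm tall, 60 mm across at its lower, open rim, 56 mm at its closed top, wall 3 mm, about 100 g. Point: on its axis half-way up, 53.5 mm above its rim. At the start its rim is 20 mm above the board and this point 12.5 mm above inner_c; the pair is 127 mm tall. It comes off after rising 102 mm. z up; round, yaw is meaningless.
- inner_c (a point): White inner pot, upside down, 122 mm tall: body 50 mm across low, 46 mm at its closed top, on a round rim flange 90 mm across, 6 mm thick; about 140 g. Point: on its axis half-way up, 61 mm above its underside. Dried paint grips the outer pot with about 4 to 6 N for the first 20 mm or so of pull: lifted freely, the outer brings it along. z up; round, yaw is meaningless.
- board: Fixed white board 300 (x) by 140 (y) by 8 mm thick, flat on the table, slick (friction about 0.25); origin at the centre of its underside, x along its length. The pots start near its -x end (65 to 105 mm from the origin); the blue fork is at its +x end and opens to -x: channel 95 mm wide between walls, from x = 5 mm to the end wall at x = 117.5 mm, flared guides out to x = -21 mm.
- seat (a point): The seat in the fork, on the board's upper face (8 mm above the table) at its x = 70 mm, y = 0, axes as the board. A pot is home with its axis here, flange 2.5 mm short of the end wall or touching it. The fork's lips leave 9 mm of height for the flange and a slot 76 mm wide for the pot's body; the fork stands 14 mm above the board.
- plunger (a joint): Spring plunger, a round steel nose through the fork's +y wall at board x = 44 mm, its brass barrel and black end reaching out to y = 96 mm. In m: 0 fully out in the channel, growing as it is pushed back (stop at 0.012). The flange pushes it aside, about 6 N, on the way in or out; it reads 0 to 0.003 with the flange home, up to 0.009 in passing.
- tray: Fixed green drying tray, open on top, 250 (x) by 150 mm (y) outside, rim 12 mm high, walls and floor 5 mm thick. Origin at the centre of its underside, on the table, x along its length. Room for both pots side by side along x, for example 60 mm either side of the middle.
- jar_red: A closed paint jar with a black lid and a red band, 64 mm across, 75 mm tall, standing on the table. Bystander: leave it alone. Origin at the centre of its underside.
- jar_blue: A closed paint jar with a black lid and a blue band, 64 mm across, 75 mm tall, standing on the table. Bystander: leave it alone. Origin at the centre of its underside.
- jar_yellow: A closed paint jar with a black lid and a yellow band, 64 mm across, 75 mm tall, standing on the table. Bystander: leave it alone. Origin at the centre of its underside.
- brush: A paint brush about 200 mm long lying on the table. Bystander: leave it alone. Origin on its underside, x along its length, handle towards -x.
Things that resemble listed ones, but are neither listed nor needed, are in the scene too. Of the things shaped like the part that bears inner_c, the white one is meant.

How it is judged:
By the outcome, as a careful person would: the job done as asked, in the order asked, and still so for the second after the job is handed in, with the robot touching nothing.
It also fails if it takes over 72 s, if anything falls off the work surface, if the arm or the gripper's body presses on something with over 40 N, if the wrist force passes 120 N, or if a joint passes its speed limit or range.

## Working session

There is one attempt and no reset: what is moved stays moved. The work goes in short steps, Python scripts to look and compute and a shell command to move; the robot and the scene stay as the last step left them, time stands still between calls to the robot, and variables do not carry over. Pictures are saved under pics/ and viewed, and the job is handed in when it is done.

```bash
mkdir -p pics; ls
python3 - <<'E'
from plant import *
import cv2
o=get_obs();print(o['time'],o['tcp_pos'],o['eef_rot'],o['finger_gap'],o['contact_force'],tip_reach)
for n in('side','top'):
    cv2.imwrite(f'pics/{n}0.png',grab_frame(n)[:,:,::-1]);print(n,camera_info(n))
E
```

```text
pics
0.0 [ 0.20478817 -0.61621932  0.22935237] [-1.79887950e+02  7.00166811e-03  1.83878901e+01] 0.08544476747325852 [-0.35318565 -0.12751609  0.76524459] 0.022
side {'camera_matrix': array([[394.58672971,   0.        , 251.33015379],
       [  0.        , 394.58672971, 194.99389775],
       [  0.        ,   0.        ,   1.        ]]), 'origin': array([0.42544659, 1.07726314, 0.9065084 ]), 'attitude': array([  53.25645488,   -1.17878392, -172.76336497])}
top {'camera_matrix': array([[468.5123013 ,   0.        , 253.35215984],
       [  0.        , 468.5123013 , 194.59832637],
       [  0.        ,   0.        ,   1.        ]]), 'origin': array([0.43815097, 0.01203343, 1.46441508]), 'attitude': array([  5.10792408,  -1.00059734, -90.16530763])}
```

View pics/top0.png

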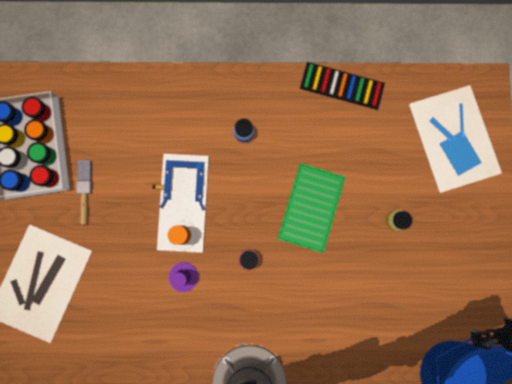

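View pics/side0.png

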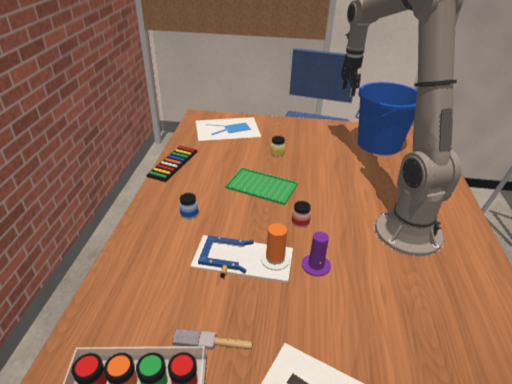

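Top view: board at about (160–208, 154–251) px with the blue fork at its far end, and the orange pot at (178,235). The purple pot at (183,277) is a look-alike. The tray is at (312,208), and the red, blue and yellow jars at (249,260), (244,130) and (401,220). Next I measure these.

```bash
cat > h.py <<'E'
import numpy as np, cv2
from plant import *
from scipy.spatial.transform import Rotation as R
def cam(n):
    c=camera_info(n); return c['camera_matrix'],np.array(c['origin']),R.from_euler('xyz',c['attitude'],degrees=True).as_matrix()
def ray(n,u,v):
    K,o,A=cam(n); d=np.linalg.inv(K)@[u,v,1]; return o,A@(d*[1,-1,-1])
def onz(n,u,v,z):
    o,d=ray(n,u,v); return o+d*(z-o[2])/d[2]
def proj(n,p):
    K,o,A=cam(n); q=A.T@(np.array(p)-o); q=q*[1,-1,-1]; q=K@q; return q[:2]/q[2]
def tri(a,b):
    (o1,d1),(o2,d2)=a,b
    M=np.c_[d1,-d2]; s=np.linalg.lstsq(M,o2-o1,rcond=None)[0]
    p1=o1+s[0]*d1;p2=o2+s[1]*d2; return (p1+p2)/2,np.linalg.norm(p1-p2)
def mask(img,lo,hi):
    return cv2.inRange(cv2.cvtColor(img,cv2.COLOR_RGB2HSV),lo,hi)
def blobs(m,amin=20):
    n,l,s,c=cv2.connectedComponentsWithStats(m)
    return [(tuple(c[i].round(1)),s[i].tolist(),l==i) for i in range(1,n) if s[i,4]>=amin]
def save(name,img,box=None,k=1):
    if box: x0,y0,x1,y1=box; img=img[y0:y1,x0:x1]
    img=cv2.resize(img,None,fx=k,fy=k,interpolation=cv2.INTER_NEAREST if k<1 else cv2.INTER_CUBIC)
    cv2.imwrite('pics/'+name,img[:,:,::-1])
E
python3 - <<'E'
from h import *
t=cv2.imread('pics/top0.png')[:,:,::-1].copy();s=cv2.imread('pics/side0.png')[:,:,::-1].copy()
save('crop_top.png',t,(140,140,360,290),3.5); save('crop_side.png',s,(180,160,350,290),4)
for n,i in(('top',t),('side',s)):
  for nm,lo,hi in(('orange',(5,170,100),(16,255,255)),('green',(60,120,60),(80,255,255)),('blue',(100,120,60),(118,255,255)),('purple',(130,100,40),(150,255,255)),('white',(0,0,190),(179,60,255))):
    for b in blobs(mask(i,lo,hi),30): print(n,nm,b[0],b[1])
m=mask(t,(60,120,60),(80,255,255)); c=max(blobs(m),key=lambda b:b[1][4]); 
mm=cv2.morphologyEx(m,cv2.MORPH_CLOSE,np.ones((5,5)));x0,y0,w,h,_=c[1]
cs=max([k for k in cv2.findContours(mm,0,2)[0]],key=cv2.contourArea)
r=cv2.minAreaRect(cs);bp=cv2.boxPoints(r);print('tray',r)
P=np.array([onz('top',*p,0.012)[:2] for p in bp]);print(P.round(4),P.mean(0),np.linalg.norm(P-np.roll(P,-1,0),axis=1))
m=mask(t,(0,0,150),(179,70,255));m[:150]=0;m[260:]=0;m[:,:150]=0;m[:,215:]=0
hull=cv2.convexHull(np.vstack([k for k in cv2.findContours(m,0,2)[0] if cv2.contourArea(k)>15]))
r=cv2.minAreaRect(hull);bp=cv2.boxPoints(r);print('board',r)
P=np.array([onz('top',*p,0.008)[:2] for p in bp]);print(P.round(4),P.mean(0),np.linalg.norm(P-np.roll(P,-1,0),axis=1))
E
```

```text
top orange (np.float64(16.1), np.float64(68.6)) [2, 63, 32, 17, 107]
top orange (np.float64(72.8), np.float64(70.8)) [64, 64, 17, 16, 73]
top orange (np.float64(448.0), np.float64(70.2)) [441, 65, 17, 15, 64]
top orange (np.float64(492.8), np.float64(72.8)) [471, 65, 36, 15, 138]
top orange (np.float64(30.8), np.float64(74.1)) [24, 71, 14, 10, 32]
top orange (np.float64(342.4), np.float64(84.2)) [338, 72, 10, 25, 109]
top orange (np.float64(404.6), np.float64(75.4)) [396, 72, 19, 9, 45]
top orange (np.float64(118.9), np.float64(81.9)) [109, 77, 20, 10, 47]
top orange (np.float64(13.4), np.float64(82.9)) [9, 79, 9, 10, 31]
top orange (np.float64(448.5), np.float64(84.0)) [442, 79, 15, 12, 34]
top orange (np.float64(488.1), np.float64(87.6)) [482, 84, 11, 7, 32]
top orange (np.float64(435.3), np.float64(90.9)) [428, 87, 15, 8, 35]
top orange (np.float64(501.8), np.float64(94.0)) [495, 89, 14, 11, 58]
top orange (np.float64(487.1), np.float64(96.0)) [481, 92, 13, 11, 34]
top orange (np.float64(134.6), np.float64(121.9)) [129, 115, 11, 14, 39]
top orange (np.float64(34.2), np.float64(129
[... 6386 characters left out ...]
(303.6), np.float64(369.2)) [262, 343, 101, 41, 1972]
side white (np.float64(69.1), np.float64(367.1)) [63, 350, 13, 34, 45]
side white (np.float64(199.9), np.float64(370.4)) [197, 359, 7, 25, 126]
tray ((311.41290283203125, 207.62387084960938), (46.74192810058594, 77.9670639038086), 16.69924545288086)
[[ 0.4324 -0.089 ]
 [ 0.6655 -0.1611]
 [ 0.6229 -0.3012]
 [ 0.3907 -0.227 ]] [ 0.52787533 -0.19454381] [0.24394721 0.14640204 0.24375408 0.14421283]
board ((182.48277282714844, 202.79312133789062), (46.39039611816406, 96.77389526367188), 3.3664603233337402)
[[0.3983 0.2849]
 [0.6992 0.2718]
 [0.6906 0.1268]
 [0.3895 0.1426]] [0.54439397 0.20650547] [0.30120259 0.14529146 0.30153296 0.14262337]
```

View pics/crop_top.png

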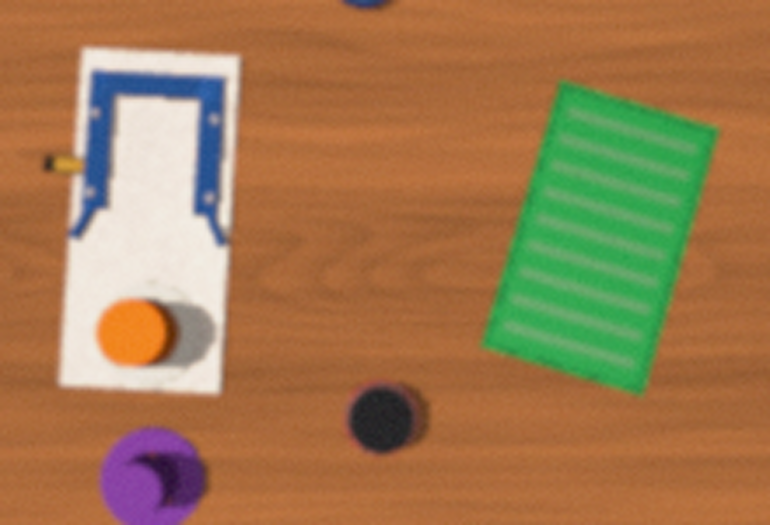

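View pics/crop_side.png

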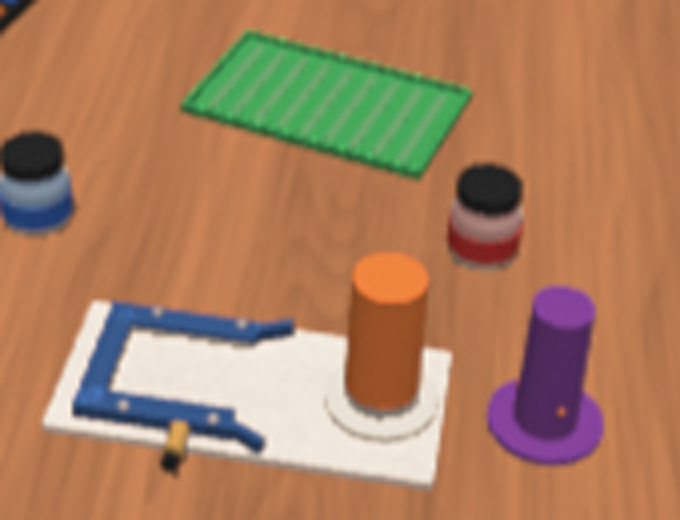

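The pot to move is the orange one on the white flange at (178,235) top and (276,242) side. The purple one at (183,277) is the look-alike: wrong colour and off the board. Now I refine the board, fork and pot positions, and check them across both views.

```bash
cat > m.py <<'E'
from h import *
def wm(i): return mask(i,(0,0,150),(179,70,255))
def edge_pts(chan,rows,lo,hi,thr,rising):
    out=[]
    for r in rows:
        p=chan[r,lo:hi].astype(float)
        for k in range(len(p)-1):
            if (p[k]<thr<=p[k+1]) if rising else (p[k]>=thr>p[k+1]):
                out.append((lo+k+(thr-p[k])/(p[k+1]-p[k])+0.0,r)); break
    return np.array(out)
def fit(P): # x=a*y+b robust
    l=cv2.fitLine(P.astype(np.float32),cv2.DIST_HUBER,0,.01,.01).ravel(); return l
E
python3 - <<'E'
from m import *
t=cv2.imread('pics/top0.png')[:,:,::-1].copy();s=cv2.imread('pics/side0.png')[:,:,::-1].copy()
sat=cv2.cvtColor(t,cv2.COLOR_RGB2HSV)[:,:,1]
# long board edges: saturation falls wood->board
L=edge_pts(255-sat.astype(int),[*range(158,180),*range(192,248)],145,180,255-80,True)
Rr=edge_pts(255-sat.astype(int)[:,::-1],[*range(158,246)],511-222,511-190,255-80,True);Rr[:,0]=511-Rr[:,0]
st=sat.T
B=edge_pts(255-st[:,::-1].astype(int),range(163,200),383-262,383-240,175,True);B=np.c_[B[:,1],383-B[:,0]]
T=edge_pts(255-st.astype(int),range(168,204),145,162,175,True);T=np.c_[T[:,1],T[:,0]]
ls=[fit(p) for p in(L,Rr,B,T)]
def X(a,b):
    k=np.linalg.solve(np.c_[a[:2],-b[:2]],b[2:]-a[2:]);return a[2:]+k[0]*a[:2]
c=[X(ls[0],ls[2]),X(ls[0],ls[3]),X(ls[1],ls[3]),X(ls[1],ls[2])]
P=np.array([onz('top',*p,.008)[:2] for p in c]);C=P.mean(0)
print(P.round(4),C,np.linalg.norm(P-np.roll(P,-1,0),axis=1))
ax=(P[1]-P[0]+P[2]-P[3]);yaw=np.arctan2(ax[1],ax[0]);print('yaw',np.degrees(yaw))
ex=np.array([np.cos(yaw),np.sin(yaw)]);ey=np.array([-ex[1],ex[0]])
bf=lambda p:np.array([(p[:2]-C)@ex,(p[:2]-C)@ey])*1000
# fork slot inner edges at z=.022
D=edge_pts(255-sat.astype(int),range(172,196),172,185,175,True)
E=edge_pts(sat.astype(int),range(172,196),185,203,80,True)
print('slot', np.mean([bf(onz('top',*p,.022)) for p in D],0),np.mean([bf(onz('top',*p,.022)) for p in E],0))
# orange top disc
hsv=cv2.cvtColor(t,cv2.COLOR_RGB2HSV);m=mask(t,(5,150,150),(16,255,255))&0
m=mask(t,(5,150,190),(16,255,255));b=[b for b in blobs(m) if abs(b[0][0]-178)<8 and abs(b[0][1]-235)<8][0]
k=max(cv2.findContours(b[2].astype(np.uint8),0,1)[0],key=len);e=cv2.fitEllipse(k);print(e,b[1])
p=onz('top',*e[0],.135);print('orange',p,bf(p), 'dia mm',[a/468.5*(1.464-.135)*1000 for a in e[1]])
mo=mask(s,(5,130,225),(16,255,255));bb=[q for q in blobs(mo) if abs(q[0][0]-276)<12 and abs(q[0][1]-235)<20]
for q in bb: print(q[0],q[1])
q=max(bb,key=lambda q:q[1][4]);k=max(cv2.findContours(q[2].astype(np.uint8),0,1)[0],key=len);es=cv2.fitEllipse(k);print(es)
ps=onz('side',*es[0],.135);print('side',ps,bf(ps));print(tri(ray('top',*e[0]),ray('side',*es[0])))
# side check of board corners
for a in P: print(proj('side',[*a,.008]).round(1))
for nm,pp in(('seat',(70,0)),('start',(-85,0))):print(nm,C+ex*pp[0]/1000+ey*pp[1]/1000)
o=get_obs();print(o['tcp_pos'])
E
```

```text
[[0.3981 0.2858]
 [0.6998 0.2696]
 [0.6916 0.1269]
 [0.3902 0.1429]] [0.54492527 0.20630988] [0.30221076 0.14287139 0.30179472 0.14311697]
yaw -3.0560304397051667
slot nan [ 59.04930285 -40.35555935]
((177.2206573486328, 234.54953002929688), (17.609649658203125, 18.133750915527344), 77.9730224609375) [168, 226, 19, 18, 276]
orange [0.4441175  0.20350227 0.135     ] [-100.51472444   -8.17792921] dia mm [49.953520588584745, 51.44024539324619]
(np.float64(277.2), np.float64(228.9)) [269, 223, 18, 12, 169]
((277.1426696777344, 228.9093780517578), (10.717793464660645, 17.731542587280273), 95.2853012084961)
side [0.44395353 0.20343908 0.135     ] [-100.67509138   -8.24977356]
(array([0.44403484, 0.20349403, 0.13504795]), np.float64(0.00016491137724932646))
[288.  281.1]
[189.5 266.1]
[202.6 234.9]
[292.7 247.6]
seat [0.61482572 0.20257801]
start [0.46004615 0.21084145]
[ 0.20480521 -0.61627184  0.22944992]
  return _methods._mean(a, axis=axis, dtype=dtype,
  ret = ret.dtype.type(ret / rcount)
```

Run:
```python
from m import *
t=cv2.imread('pics/top0.png')[:,:,::-1].copy()
C=np.array([.54493,.20631]);y=np.radians(-3.056);ex=np.array([np.cos(y),np.sin(y)]);ey=np.array([-ex[1],ex[0]])
bf=lambda p:np.array([(p[:2]-C)@ex,(p[:2]-C)@ey])*1000
red=t[:,:,0].astype(int)
for r in (172,176,180,184,188,192): print(r,red[r,158:210].tolist())
thr=120
A=[];Bq=[];O1=[];O2=[]
for r in range(172,197):
    w=[c for c in range(158,208) if (red[r,c]-thr)*(red[r,c+1]-thr)<0]
    x=[c+(thr-red[r,c])/(red[r,c+1]-red[r,c]) for c in w]
    if len(x)==4:
        for l,v in zip((O1,A,Bq,O2),x): l.append(bf(onz('top',v,r,.022))[1])
for l in (O1,A,Bq,O2): print(len(l),np.mean(l),np.std(l))
bl=mask(t,(100,120,60),(118,255,255))
for c in (172,180,185,190,195):
    col=red[150:180,c]; w=[k for k in range(29) if (col[k]-thr)*(col[k+1]-thr)<0]
    print([bf(onz('top',c,150+k+(thr-col[k])/(col[k+1]-col[k]),.022))[0].round(1) for k in w])
```

```text
172 [186, 181, 185, 197, 222, 236, 224, 174, 154, 152, 108, 56, 46, 79, 127, 188, 230, 239, 239, 238, 236, 236, 237, 238, 239, 239, 239, 239, 239, 239, 240, 239, 239, 240, 240, 239, 240, 231, 194, 113, 56, 61, 97, 100, 89, 109, 181, 229, 224, 191, 172, 165]
176 [175, 180, 180, 202, 226, 225, 189, 113, 55, 41, 44, 40, 55, 90, 141, 195, 233, 239, 238, 237, 237, 237, 237, 237, 235, 237, 237, 239, 239, 240, 239, 238, 239, 240, 237, 238, 237, 224, 164, 88, 46, 48, 60, 65, 70, 119, 186, 231, 228, 192, 178, 184]
180 [187, 187, 193, 214, 230, 225, 175, 95, 44, 37, 36, 40, 61, 111, 180, 230, 239, 240, 239, 237, 238, 239, 238, 236, 236, 236, 238, 239, 241, 241, 240, 241, 241, 240, 240, 241, 240, 224, 152, 73, 37, 39, 41, 40, 64, 121, 187, 230, 222, 178, 169, 172]
184 [159, 162, 164, 187, 206, 186, 132, 68, 43, 39, 45, 47, 70, 123, 184, 231, 240, 239, 238, 239, 239, 238, 237, 238, 239, 240, 241, 237, 237, 239, 240, 240, 241, 241, 241, 241, 238, 218, 139, 59, 45, 36, 43, 53, 85, 131, 190, 225, 214, 191, 186, 185]
188 [181, 181, 184, 190, 184, 162, 106, 51, 39, 44, 40, 42, 73, 124, 187, 231, 240, 238, 238, 239, 238, 238, 240, 238, 239, 240, 238, 239, 237, 238, 240, 239, 241, 241, 242, 241, 232, 193, 117, 52, 36, 38, 42, 53, 102, 181, 230, 231, 205, 187, 184, 182]
192 [178, 182, 201, 225, 225, 186, 117, 75, 56, 48, 42, 57, 109, 183, 232, 240, 241, 241, 238, 239, 241, 240, 238, 239, 239, 240, 239, 239, 239, 241, 240, 242, 239, 240, 240, 240, 227, 166, 93, 49, 42, 39, 39, 57, 114, 188, 230, 226, 190, 176, 178, 180]
20 57.32559515503861 1.9711439939232593
20 37.399224882527385 0.46364976879148734
20 -40.06958059360288 0.1652059512839846
20 -59.38168418307036 2.348015283703253
[np.float64(126.9), np.float64(98.6)]
[np.float64(127.1), np.float64(108.9)]
[np.float64(126.8), np.float64(109.4)]
[np.float64(126.7), np.float64(108.2)]
[np.float64(127.2), np.float64(108.5)]
```

```bash
python3 -m pendant '[{"tx":29.5,"ty":36.6,"rz":-5},{"tx":29.5,"ty":36.6,"rz":-5},{"tx":29.5,"ty":36.6,"rz":-5},{"tx":29.5,"ty":36.6,"rz":-6.4},{"tx":29.5,"ty":36.6},{"tx":29.5,"ty":36.6},{"tx":29.5,"ty":36.6},{"tx":29.5,"ty":36.6},{"tx":29.5,"ty":36.6},{"tx":29.5,"ty":36.6}]'; python3 -m pendant '[{"tx":-5.6,"ty":45.4},{"tx":-5.6,"ty":45.4},{"tx":-5.6,"ty":45.4},{"tx":-5.6,"ty":45.4},{"tx":-5.6,"ty":45.4},{"tx":-5.6,"ty":45.4},{"tx":-5.6,"ty":45.4},{"tx":-5.6,"ty":45.4},{"tx":-5.6,"ty":45.4},{"tx":-5.6,"ty":45.4},{"tx":0}]'
```

```text
validation failed for argument at $[0]...
validation failed for argument at $[0]...
```

```bash
python3 -m pendant '[{"grip":0,"tx":29.5,"ty":36.6,"tz":0,"rx":0,"ry":0,"rz":-5},{"grip":0,"tx":29.5,"ty":36.6,"tz":0,"rx":0,"ry":0,"rz":-5},{"grip":0,"tx":29.5,"ty":36.6,"tz":0,"rx":0,"ry":0,"rz":-5},{"grip":0,"tx":29.5,"ty":36.6,"tz":0,"rx":0,"ry":0,"rz":-6.4},{"grip":0,"tx":29.5,"ty":36.6,"tz":0,"rx":0,"ry":0,"rz":0},{"grip":0,"tx":29.5,"ty":36.6,"tz":0,"rx":0,"ry":0,"rz":0},{"grip":0,"tx":29.5,"ty":36.6,"tz":0,"rx":0,"ry":0,"rz":0},{"grip":0,"tx":29.5,"ty":36.6,"tz":0,"rx":0,"ry":0,"rz":0},{"grip":0,"tx":29.5,"ty":36.6,"tz":0,"rx":0,"ry":0,"rz":0},{"grip":0,"tx":29.5,"ty":36.6,"tz":0,"rx":0,"ry":0,"rz":0}]'
```

```text
time: 1.35
tcp_pos: [0.5005, -0.2495, 0.2301]
eef_rot: [-180.0, 0.0, -3.0]
contact_force: [0.6, -0.6, 0.1]
finger_gap: 0.0852
```

```bash
python3 -m pendant '[{"grip":0,"tx":-5.6,"ty":45.3,"tz":0,"rx":0,"ry":0,"rz":0},{"grip":0,"tx":-5.6,"ty":45.3,"tz":0,"rx":0,"ry":0,"rz":0},{"grip":0,"tx":-5.6,"ty":45.3,"tz":0,"rx":0,"ry":0,"rz":0},{"grip":0,"tx":-5.6,"ty":45.3,"tz":0,"rx":0,"ry":0,"rz":0},{"grip":0,"tx":-5.6,"ty":45.3,"tz":0,"rx":0,"ry":0,"rz":0},{"grip":0,"tx":-5.6,"ty":45.3,"tz":0,"rx":0,"ry":0,"rz":0},{"grip":0,"tx":-5.6,"ty":45.3,"tz":0,"rx":0,"ry":0,"rz":0},{"grip":0,"tx":-5.6,"ty":45.3,"tz":0,"rx":0,"ry":0,"rz":0},{"grip":0,"tx":-5.6,"ty":45.3,"tz":0,"rx":0,"ry":0,"rz":0},{"grip":0,"tx":-5.6,"ty":45.3,"tz":0,"rx":0,"ry":0,"rz":0},{"grip":0,"tx":0,"ty":0,"tz":0,"rx":0,"ry":0,"rz":0},{"grip":0,"tx":0,"ty":0,"tz":0,"rx":0,"ry":0,"rz":0}]'
python3 - <<'E'
from h import *
o=get_obs();print(o['tcp_pos'],o['eef_rot'],o['contact_force'])
save('side1.png',grab_frame('side'),(180,140,400,300),3.5)
E
```

```text
time: 2.85
tcp_pos: [0.4439, 0.2014, 0.23]
eef_rot: [179.9, 0.0, -3.0]
contact_force: [0.5, -0.2, -0.2]
finger_gap: 0.0855
[0.44385465 0.20136671 0.23001819] [ 1.79931828e+02  4.17348754e-02 -3.02367066e+00] [ 0.45171843 -0.181894   -0.21920369]
```

View pics/side1.png

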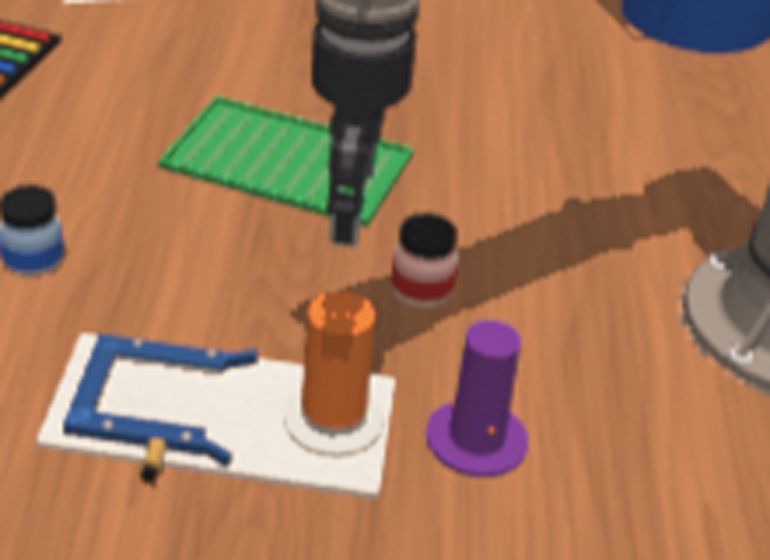

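The gripper stands directly above the orange pot (crop (340,310)) and nothing else is near it. I descend and close.

```bash
python3 -m pendant '[{"grip":0,"tx":0.2,"ty":2.1,"tz":-30,"rx":0,"ry":0,"rz":0},{"grip":0,"tx":0,"ty":0,"tz":-30,"rx":0,"ry":0,"rz":0},{"grip":0,"tx":0,"ty":0,"tz":-25,"rx":0,"ry":0,"rz":0},{"grip":0,"tx":0,"ty":0,"tz":-25,"rx":0,"ry":0,"rz":0},{"grip":0,"tx":0,"ty":0,"tz":-20,"rx":0,"ry":0,"rz":0},{"grip":0,"tx":0,"ty":0,"tz":0,"rx":0,"ry":0,"rz":0}]'
python3 -m pendant '[{"grip":1,"tx":0,"ty":0,"tz":0,"rx":0,"ry":0,"rz":0},{"grip":1,"tx":0,"ty":0,"tz":0,"rx":0,"ry":0,"rz":0},{"grip":1,"tx":0,"ty":0,"tz":0,"rx":0,"ry":0,"rz":0},{"grip":1,"tx":0,"ty":0,"tz":0,"rx":0,"ry":0,"rz":0},{"grip":1,"tx":0,"ty":0,"tz":0,"rx":0,"ry":0,"rz":0},{"grip":1,"tx":0,"ty":0,"tz":0,"rx":0,"ry":0,"rz":0}]'
```

```text
time: 3.65
tcp_pos: [0.4434, 0.202, 0.0991]
eef_rot: [179.9, 0.2, -3.1]
contact_force: [-0.2, 0.3, 0.3]
finger_gap: 0.0852
time: 4.4
tcp_pos: [0.4454, 0.2039, 0.1019]
eef_rot: [180.0, -0.2, -3.0]
contact_force: [0.4, -0.4, 6.9]
finger_gap: 0.0559
```

```bash
python3 -m pendant '[{"grip":1,"tx":7.6,"ty":1.4,"tz":0,"rx":0,"ry":0,"rz":0},{"grip":1,"tx":7.6,"ty":1.4,"tz":0,"rx":0,"ry":0,"rz":0},{"grip":1,"tx":7.6,"ty":1.3,"tz":0,"rx":0,"ry":0,"rz":0},{"grip":1,"tx":7.5,"ty":1.3,"tz":0,"rx":0,"ry":0,"rz":0},{"grip":1,"tx":0,"ty":0,"tz":0,"rx":0,"ry":0,"rz":0},{"grip":1,"tx":0,"ty":0,"tz":0,"rx":0,"ry":0,"rz":0}]'
python3 - <<'E'
from h import *
o=get_obs();print(o['tcp_pos'],o['contact_force'],o['moment'])
s=grab_frame('side');save('s2raw.png',s);save('side2.png',s,(180,180,340,300),4)
t=grab_frame('top');save('t2raw.png',t);save('top2.png',t,(145,140,225,260),5)
E
```

```text
time: 5.15
tcp_pos: [0.476, 0.2106, 0.1021]
eef_rot: [-179.9, -0.2, -3.0]
contact_force: [0.2, 0.6, 4.7]
finger_gap: 0.0561
[0.47601147 0.21062088 0.10213993] [0.2097914  0.62163723 4.70819026] [-0.17232551 -0.08410656 -0.0062722 ]
```

View pics/side2.png

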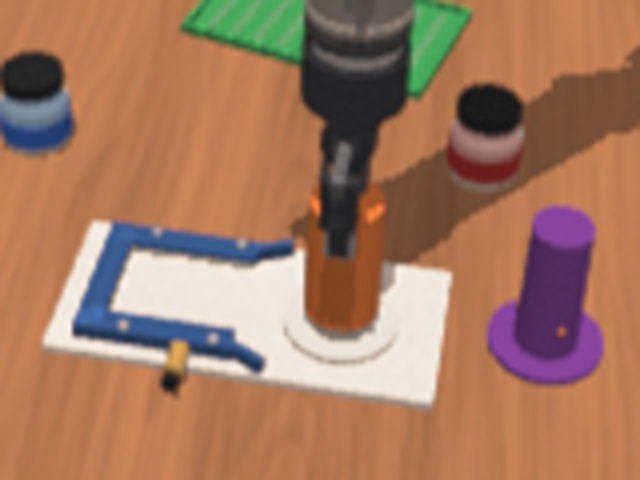

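View pics/top2.png

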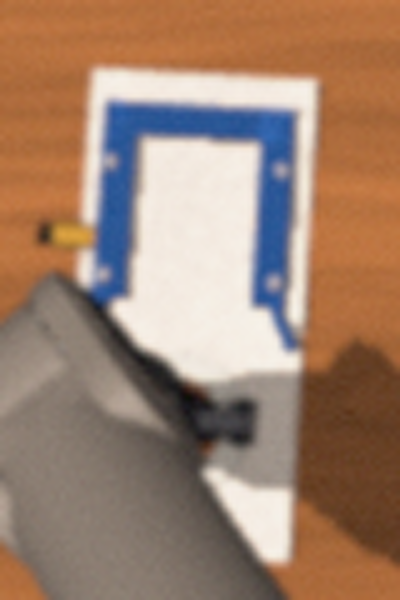

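Run:
```python
from m import *
P=[]
for f in('pics/side0.png','pics/s2raw.png'):
    s=cv2.imread(f)[:,:,::-1].astype(int)
    d=(s[:,:,0]-s[:,:,2])  # orange: large
    rowpts=[]
    lo=[];
    for r in range(246,257):
        seg=d[r,250:300];w=np.where(seg>60)[0];a,b=w[0]+250,w[-1]+250
        l=a-1+(60-d[r,a-1])/(d[r,a]-d[r,a-1]);q=b+(d[r,b]-60)/(d[r,b]-d[r,b+1]);lo.append((r,(l+q)/2,q-l))
    lo=np.array(lo)
    cc=[]
    c0=int(round(lo[-1,1]))
    for c in range(c0-3,c0+4):
        col=d[250:275,c];k=np.where(col>60)[0][-1];cc.append(250+k+(col[k]-60)/(col[k]-col[k+1]))
    a,b=np.polyfit(lo[:,0],lo[:,1],1);r=np.mean(cc);u=a*r+b
    print(f,lo[0],lo[-1],'bottom row',r,'axis col',u)
    # nearest rim point is 30 mm toward camera from axis at z=.028
    p=onz('side',u,r,.028);o=cam('side')[1];v=(p-o)[:2];v/=np.linalg.norm(v);P.append(p[:2]+v*.030);print(P[-1])
print(P[1]-P[0])
```

```text
<stdin>:10: RuntimeWarning: divide by zero encountered in scalar divide
Traceback (most recent call last):
IndexError: index 25 is out of bounds for axis 0 with size 25
```

```bash
cat > rim.py <<'E'
from m import *
def rim(s,c0,r0=246,r1=257,zr=.028,rad=.030,hw=14):
    s=s.astype(int);d=s[:,:,0]-s[:,:,2];lo=[]
    for r in range(r0,r1):
        a=c0
        while d[r,a-1]>60:a-=1
        b=c0
        while d[r,b+1]>60:b+=1
        l=a-1+(60-d[r,a-1])/(d[r,a]-d[r,a-1]);q=b+(d[r,b]-60)/(d[r,b]-d[r,b+1]);lo.append((r,(l+q)/2,q-l))
    lo=np.array(lo);cc=[];c=int(round(lo[-1,1]))
    for x in range(c-3,c+4):
        k=r1-1
        while d[k+1,x]>60:k+=1
        cc.append(k+(d[k,x]-60)/(d[k,x]-d[k+1,x]))
    a,b=np.polyfit(lo[:,0],lo[:,1],1);r=np.mean(cc);u=a*r+b
    p=onz('side',u,r,zr);o=cam('side')[1];v=(p-o)[:2];v/=np.linalg.norm(v)
    return p[:2]+v*rad,lo[0],lo[-1],(u,r)
E
python3 - <<'E'
from rim import *
A=rim(cv2.imread('pics/side0.png')[:,:,::-1],277);B=rim(cv2.imread('pics/s2raw.png')[:,:,::-1],266)
print(A,B,B[0]-A[0])
E
```

```text
(array([0.45924868, 0.20587626]), array([246.        , 288.49970726,  44.21370023]), array([256.        , 275.15683761,  18.22478632]), (np.float64(269.60990061341306), np.float64(261.9007550612218))) (array([0.47516612, 0.20979486]), array([246.        , 265.58936877,  18.99269103]), array([256.        , 264.86337209,  18.22674419]), (np.float64(264.4507063577231), np.float64(262.2921658059794))) [0.01591744 0.0039186 ]
```

Run:
```python
from rim import *
A=rim(cv2.imread('pics/side0.png')[:,:,::-1],275,251);B=rim(cv2.imread('pics/s2raw.png')[:,:,::-1],266,251)
print(A,B,B[0]-A[0]); print(get_obs()['tcp_pos'])
```

```text
(array([0.44293659, 0.20354519]), array([251.        , 275.42188432,  19.20274299]), array([256.        , 275.15683761,  18.22478632]), (np.float64(274.83999388225646), np.float64(261.9007550612218))) (array([0.47526987, 0.20980978]), array([251.        , 265.26493902,  18.92012195]), array([256.        , 264.86337209,  18.22674419]), (np.float64(264.41737805130265), np.float64(262.2921658059794))) [0.03233328 0.0062646 ]
[0.47602211 0.21061514 0.1021494 ]
```

```bash
python3 -m pendant '[{"grip":1,"tx":10,"ty":-1.0,"tz":0,"rx":0,"ry":0,"rz":0},{"grip":1,"tx":10,"ty":-1.0,"tz":0,"rx":0,"ry":0,"rz":0},{"grip":1,"tx":10,"ty":-0.53,"tz":0,"rx":0,"ry":0,"rz":0},{"grip":1,"tx":10,"ty":-0.53,"tz":0,"rx":0,"ry":0,"rz":0},{"grip":1,"tx":10,"ty":-0.53,"tz":0,"rx":0,"ry":0,"rz":0},{"grip":1,"tx":0,"ty":0,"tz":0,"rx":0,"ry":0,"rz":0}]'
python3 -m pendant '[{"grip":1,"tx":8,"ty":-0.43,"tz":0,"rx":0,"ry":0,"rz":0},{"grip":1,"tx":8,"ty":-0.43,"tz":0,"rx":0,"ry":0,"rz":0},{"grip":1,"tx":8,"ty":-0.43,"tz":0,"rx":0,"ry":0,"rz":0},{"grip":1,"tx":0,"ty":0,"tz":0,"rx":0,"ry":0,"rz":0}]'
```

```text
time: 6.0
tcp_pos: [0.5264, 0.2072, 0.1022]
eef_rot: [-179.9, -0.2, -3.0]
contact_force: [1.1, -0.4, 4.7]
finger_gap: 0.0562
time: 6.5
tcp_pos: [0.5501, 0.2058, 0.1022]
eef_rot: [-179.9, -0.2, -3.0]
contact_force: [0.0, 0.8, 5.1]
finger_gap: 0.0556
```

```bash
python3 -m pendant '[{"grip":1,"tx":7,"ty":-0.37,"tz":0,"rx":0,"ry":0,"rz":0},{"grip":1,"tx":7,"ty":-0.37,"tz":0,"rx":0,"ry":0,"rz":0},{"grip":1,"tx":7,"ty":-0.37,"tz":0,"rx":0,"ry":0,"rz":0},{"grip":1,"tx":0,"ty":0,"tz":0,"rx":0,"ry":0,"rz":0}]'
python3 -m pendant '[{"grip":1,"tx":7,"ty":-0.37,"tz":0,"rx":0,"ry":0,"rz":0},{"grip":1,"tx":7,"ty":-0.37,"tz":0,"rx":0,"ry":0,"rz":0},{"grip":1,"tx":7,"ty":-0.37,"tz":0,"rx":0,"ry":0,"rz":0},{"grip":1,"tx":0,"ty":0,"tz":0,"rx":0,"ry":0,"rz":0}]'
python3 - <<'E'
from h import *
s=grab_frame('side');save('s3raw.png',s);save('side3.png',s,(180,180,340,300),4)
E
```

```text
time: 7.0
tcp_pos: [0.5692, 0.2033, 0.1021]
eef_rot: [179.9, 0.0, -3.0]
contact_force: [-4.0, -1.4, 9.1]
finger_gap: 0.0555
time: 7.5
tcp_pos: [0.5916, 0.2001, 0.102]
eef_rot: [179.8, -0.1, -3.1]
contact_force: [-1.1, -4.1, 6.9]
finger_gap: 0.0564
```

View pics/side3.png

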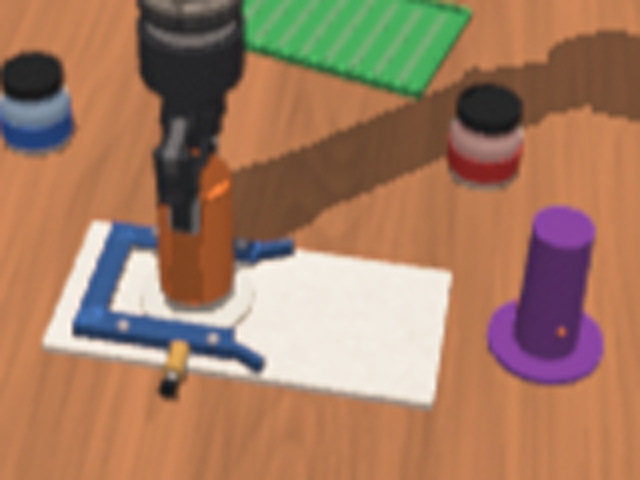

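The pair is in the channel at crop (195,270), the flange is under the lips, and the plunger end is displaced outward. I push on.

```bash
python3 -m pendant '[{"grip":1,"tx":7,"ty":-0.2,"tz":0,"rx":0,"ry":0,"rz":0},{"grip":1,"tx":7,"ty":-0.2,"tz":0,"rx":0,"ry":0,"rz":0},{"grip":1,"tx":6,"ty":-0.2,"tz":0,"rx":0,"ry":0,"rz":0},{"grip":1,"tx":0,"ty":0,"tz":0,"rx":0,"ry":0,"rz":0}]'
python3 -m pendant '[{"grip":1,"tx":2,"ty":-0.1,"tz":0,"rx":0,"ry":0,"rz":0},{"grip":1,"tx":2,"ty":-0.1,"tz":0,"rx":0,"ry":0,"rz":0},{"grip":1,"tx":0,"ty":0,"tz":0,"rx":0,"ry":0,"rz":0}]'
python3 - <<'E'
from rim import *
s=grab_frame('side');save('s4raw.png',s);save('side4.png',s,(180,180,340,300),4)
print(get_obs()['tcp_pos'])
try: print(rim(s,226,244,253))
except Exception as e: print(e)
E
```

```text
time: 8.05
tcp_pos: [0.6124, 0.2, 0.102]
eef_rot: [179.9, -0.2, -3.1]
contact_force: [1.4, -2.1, 5.1]
finger_gap: 0.0554
time: 8.43
tcp_pos: [0.6156, 0.2004, 0.102]
eef_rot: [179.9, -0.1, -3.1]
contact_force: [-0.7, -2.1, 5.8]
finger_gap: 0.0557
[0.615571   0.20042642 0.10203   ]
(array([0.61670874, 0.19921978]), array([244.        , 220.93097204,  18.44314066]), array([252.        , 220.70018856,  15.99497172]), (np.float64(220.69621172445144), np.float64(254.9116904171313)))
```

View pics/side4.png

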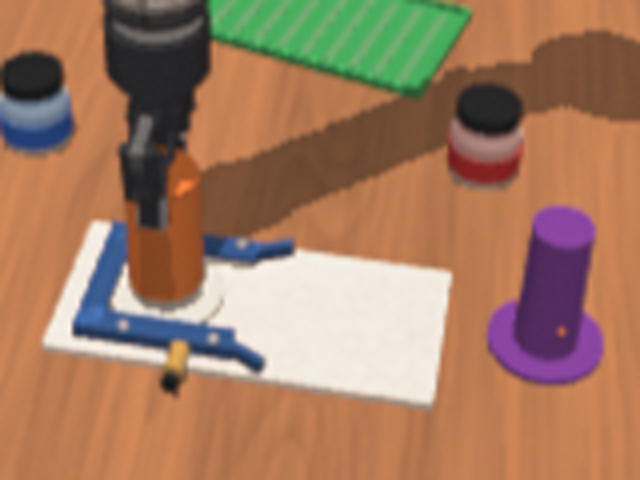

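```bash
python3 -m pendant '[{"grip":1,"tx":1.5,"ty":0,"tz":0,"rx":0,"ry":0,"rz":0},{"grip":1,"tx":0,"ty":0,"tz":0,"rx":0,"ry":0,"rz":0}]'
python3 -m pendant '[{"grip":1,"tx":1,"ty":0,"tz":0,"rx":0,"ry":0,"rz":0},{"grip":1,"tx":0,"ty":0,"tz":0,"rx":0,"ry":0,"rz":0}]'
```

```text
time: 8.72
tcp_pos: [0.6169, 0.2007, 0.102]
eef_rot: [179.9, -0.1, -3.0]
contact_force: [-0.3, -2.1, 5.9]
finger_gap: 0.0559
time: 8.98
tcp_pos: [0.6178, 0.2008, 0.102]
eef_rot: [179.9, -0.1, -3.0]
contact_force: [-1.0, -2.1, 6.3]
finger_gap: 0.0557
```

```bash
python3 -m pendant '[{"grip":1,"tx":1,"ty":0,"tz":0,"rx":0,"ry":0,"rz":0},{"grip":1,"tx":0,"ty":0,"tz":0,"rx":0,"ry":0,"rz":0}]'
python3 -m pendant '[{"grip":1,"tx":1,"ty":0,"tz":0,"rx":0,"ry":0,"rz":0},{"grip":1,"tx":0,"ty":0,"tz":0,"rx":0,"ry":0,"rz":0}]'
```

```text
time: 9.22
tcp_pos: [0.6188, 0.201, 0.102]
eef_rot: [179.9, -0.1, -3.0]
contact_force: [0.4, -0.7, 5.9]
finger_gap: 0.0556
time: 9.48
tcp_pos: [0.619, 0.2011, 0.102]
eef_rot: [179.9, -0.0, -3.0]
contact_force: [-3.1, -1.2, 7.3]
finger_gap: 0.0555
```

Contact with the end wall (x stalls at 0.619, Fx turning negative): home. I relieve 1 mm and pull straight up.

```bash
python3 -m pendant '[{"grip":1,"tx":-1,"ty":0,"tz":0,"rx":0,"ry":0,"rz":0},{"grip":1,"tx":0,"ty":0,"tz":4,"rx":0,"ry":0,"rz":0},{"grip":1,"tx":0,"ty":0,"tz":4,"rx":0,"ry":0,"rz":0},{"grip":1,"tx":0,"ty":0,"tz":4,"rx":0,"ry":0,"rz":0}]'
python3 -m pendant '[{"grip":1,"tx":0,"ty":0,"tz":6,"rx":0,"ry":0,"rz":0},{"grip":1,"tx":0,"ty":0,"tz":6,"rx":0,"ry":0,"rz":0},{"grip":1,"tx":0,"ty":0,"tz":6,"rx":0,"ry":0,"rz":0},{"grip":1,"tx":0,"ty":0,"tz":6,"rx":0,"ry":0,"rz":0}]'
python3 - <<'E'
from rim import *
s=grab_frame('side');save('side5.png',s,(180,160,340,280),4)
E
```

```text
time: 9.98
tcp_pos: [0.6173, 0.2008, 0.1113]
eef_rot: [179.9, 0.1, -3.0]
contact_force: [0.2, -1.9, -7.8]
finger_gap: 0.0558
time: 10.48
tcp_pos: [0.6184, 0.2025, 0.1378]
eef_rot: [-179.9, -0.1, -3.0]
contact_force: [0.9, -0.4, -2.0]
finger_gap: 0.0556
```

View pics/side5.png

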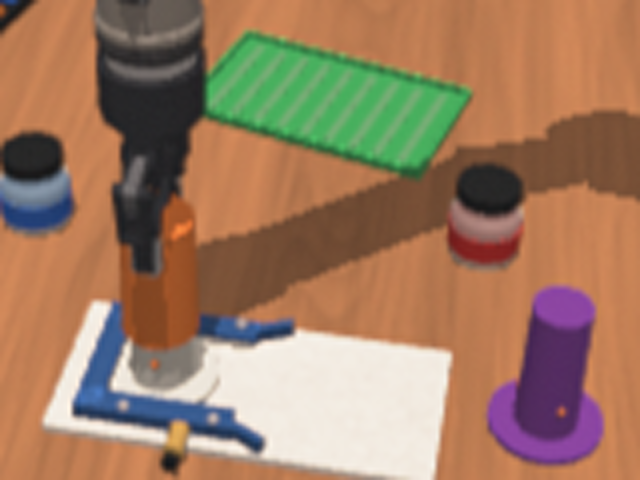

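The outer is coming off and the inner stays in the fork (its body is visible at crop (165,365)). I continue straight up.

```bash
python3 -m pendant '[{"grip":1,"tx":0,"ty":0,"tz":12,"rx":0,"ry":0,"rz":0},{"grip":1,"tx":0,"ty":0,"tz":12,"rx":0,"ry":0,"rz":0},{"grip":1,"tx":0,"ty":0,"tz":12,"rx":0,"ry":0,"rz":0},{"grip":1,"tx":0,"ty":0,"tz":12,"rx":0,"ry":0,"rz":0},{"grip":1,"tx":0,"ty":0,"tz":12,"rx":0,"ry":0,"rz":0},{"grip":1,"tx":0,"ty":0,"tz":12,"rx":0,"ry":0,"rz":0},{"grip":1,"tx":0,"ty":0,"tz":12,"rx":0,"ry":0,"rz":0},{"grip":1,"tx":0,"ty":0,"tz":12,"rx":0,"ry":0,"rz":0},{"grip":1,"tx":0,"ty":0,"tz":10,"rx":0,"ry":0,"rz":0},{"grip":1,"tx":0,"ty":0,"tz":0,"rx":0,"ry":0,"rz":0}]'
python3 - <<'E'
from rim import *
s=grab_frame('side');save('s6raw.png',s);save('side6.png',s,(160,120,340,280),4)
E
```

```text
time: 11.78
tcp_pos: [0.6185, 0.202, 0.2435]
eef_rot: [-180.0, -0.1, -3.0]
contact_force: [-0.9, -0.9, -1.0]
finger_gap: 0.0559
```

View pics/side6.png

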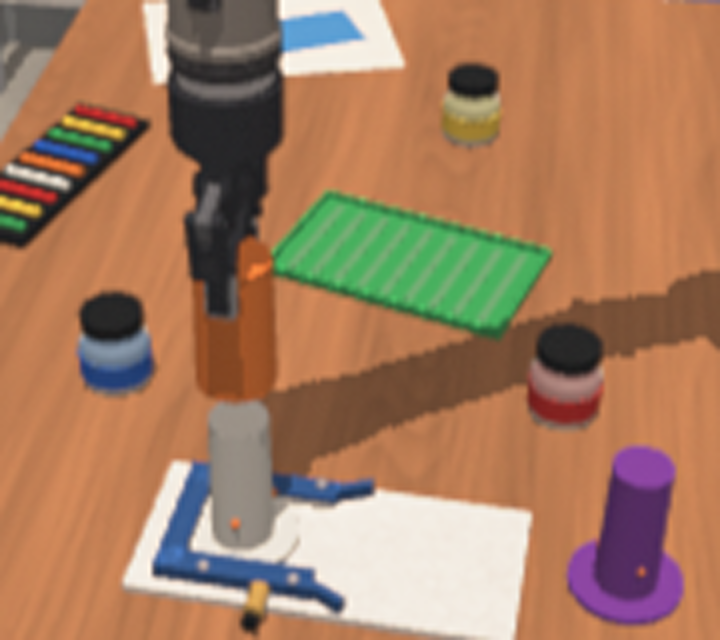

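The orange pot is clear above the inner (crop (235,390)) and the inner stands home in the fork. I carry the orange to the far tray place.

```bash
python3 -m pendant '[{"grip":1,"tx":-3,"ty":-20,"tz":0,"rx":0,"ry":0,"rz":0},{"grip":1,"tx":-3,"ty":-38,"tz":0,"rx":0,"ry":0,"rz":0},{"grip":1,"tx":-3,"ty":-42,"tz":0,"rx":0,"ry":0,"rz":0},{"grip":1,"tx":-3,"ty":-42,"tz":0,"rx":0,"ry":0,"rz":0},{"grip":1,"tx":-3,"ty":-42,"tz":0,"rx":0,"ry":0,"rz":0},{"grip":1,"tx":-3,"ty":-42,"tz":0,"rx":0,"ry":0,"rz":0},{"grip":1,"tx":-3,"ty":-42,"tz":0,"rx":0,"ry":0,"rz":0},{"grip":1,"tx":-3,"ty":-42,"tz":0,"rx":0,"ry":0,"rz":0},{"grip":1,"tx":-3,"ty":-42,"tz":0,"rx":0,"ry":0,"rz":0},{"grip":1,"tx":-3,"ty":-38,"tz":0,"rx":0,"ry":0,"rz":0},{"grip":1,"tx":-3,"ty":-24,"tz":0,"rx":0,"ry":0,"rz":0},{"grip":1,"tx":0,"ty":0,"tz":0,"rx":0,"ry":0,"rz":0}]'
```

```text
time: 13.32
tcp_pos: [0.5829, -0.2164, 0.2417]
eef_rot: [179.9, 0.1, -3.4]
contact_force: [-0.4, 0.2, -0.1]
finger_gap: 0.056
```

```bash
python3 -m pendant '[{"grip":1,"tx":2,"ty":3,"tz":-25,"rx":0,"ry":0,"rz":0},{"grip":1,"tx":0,"ty":0,"tz":-30,"rx":0,"ry":0,"rz":0},{"grip":1,"tx":0,"ty":0,"tz":-30,"rx":0,"ry":0,"rz":0},{"grip":1,"tx":0,"ty":0,"tz":-30,"rx":0,"ry":0,"rz":0},{"grip":1,"tx":0,"ty":0,"tz":-20,"rx":0,"ry":0,"rz":0},{"grip":1,"tx":0,"ty":0,"tz":-15,"rx":0,"ry":0,"rz":0},{"grip":1,"tx":0,"ty":0,"tz":-7,"rx":0,"ry":0,"rz":0},{"grip":1,"tx":0,"ty":0,"tz":0,"rx":0,"ry":0,"rz":0},{"grip":1,"tx":0,"ty":0,"tz":0,"rx":0,"ry":0,"rz":0}]'
python3 - <<'E'
from rim import *
print(get_obs()['tcp_pos'])
s=grab_frame('side');save('s7raw.png',s);save('side7.png',s,(200,110,330,220),5)
E
```

```text
time: 14.45
tcp_pos: [0.5877, -0.2095, 0.0864]
eef_rot: [180.0, -0.1, -3.0]
contact_force: [-0.1, 0.6, -0.3]
finger_gap: 0.0557
[ 0.58773842 -0.20948489  0.08637448]
```

View pics/side7.png

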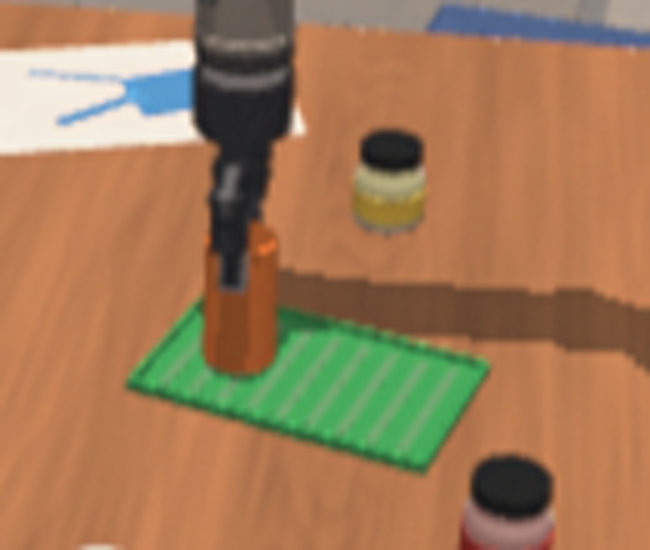

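```bash
python3 -m pendant '[{"grip":1,"tx":0,"ty":0,"tz":-3,"rx":0,"ry":0,"rz":0},{"grip":1,"tx":0,"ty":0,"tz":-2.5,"rx":0,"ry":0,"rz":0},{"grip":1,"tx":0,"ty":0,"tz":0,"rx":0,"ry":0,"rz":0}]'
python3 -m pendant '[{"grip":1,"tx":0,"ty":0,"tz":-1.5,"rx":0,"ry":0,"rz":0},{"grip":1,"tx":0,"ty":0,"tz":0,"rx":0,"ry":0,"rz":0}]'
```

```text
time: 14.88
tcp_pos: [0.5867, -0.2092, 0.0796]
eef_rot: [-180.0, 0.0, -3.0]
contact_force: [-0.0, 0.3, -0.9]
finger_gap: 0.0558
time: 15.12
tcp_pos: [0.5874, -0.2092, 0.0793]
eef_rot: [180.0, -0.0, -3.0]
contact_force: [-1.1, 0.1, 4.5]
finger_gap: 0.0559
```

```bash
python3 -m pendant '[{"grip":0.25,"tx":0,"ty":0,"tz":0,"rx":0,"ry":0,"rz":0},{"grip":0.1,"tx":0,"ty":0,"tz":0,"rx":0,"ry":0,"rz":0},{"grip":0,"tx":0,"ty":0,"tz":0,"rx":0,"ry":0,"rz":0},{"grip":0,"tx":0,"ty":0,"tz":0,"rx":0,"ry":0,"rz":0},{"grip":0,"tx":0,"ty":0,"tz":0,"rx":0,"ry":0,"rz":0}]'
python3 -m pendant '[{"grip":0,"tx":0,"ty":0,"tz":15,"rx":0,"ry":0,"rz":0},{"grip":0,"tx":0,"ty":0,"tz":25,"rx":0,"ry":0,"rz":0},{"grip":0,"tx":0,"ty":0,"tz":40,"rx":0,"ry":0,"rz":0},{"grip":0,"tx":0,"ty":0,"tz":40,"rx":0,"ry":0,"rz":0},{"grip":0,"tx":0,"ty":0,"tz":35,"rx":0,"ry":0,"rz":0}]'
python3 - <<'E'
from rim import *
s=grab_frame('side');save('s8raw.png',s);save('side8.png',s,(160,110,340,280),4)
E
```

```text
time: 15.75
tcp_pos: [0.587, -0.2093, 0.0784]
eef_rot: [180.0, 0.0, -3.0]
contact_force: [-0.2, -0.3, 0.1]
finger_gap: 0.0853
time: 16.38
tcp_pos: [0.5874, -0.2093, 0.2365]
eef_rot: [180.0, -0.1, -3.0]
contact_force: [0.4, -0.4, -0.7]
finger_gap: 0.085
```

View pics/side8.png

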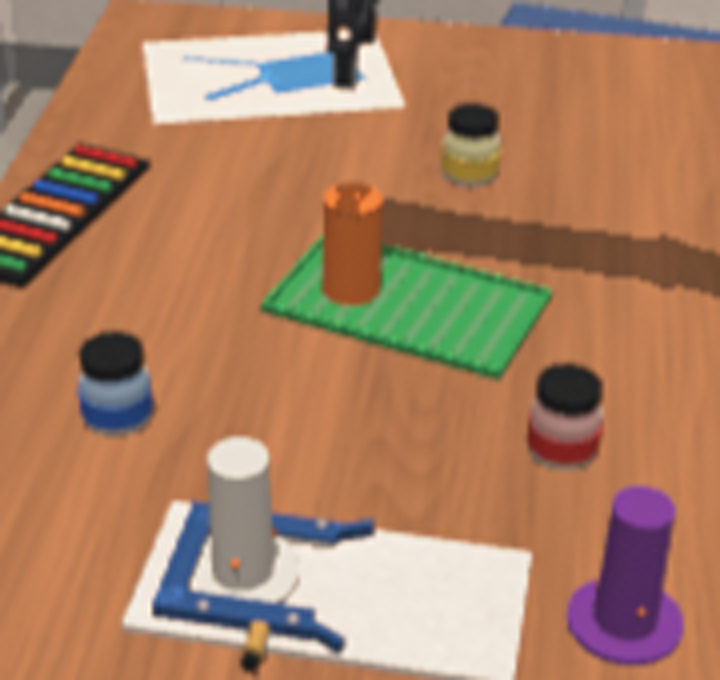

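The orange pot stands upright in the tray (crop (352,245)). The inner is in the fork with its top at crop (239,458). I locate the inner's top.

Run:
```python
from rim import *
t=grab_frame('top');save('t8raw.png',t);save('top8.png',t,(140,140,360,290),3.5)
s=cv2.imread('pics/s8raw.png')[:,:,::-1].copy()
m=np.zeros(s.shape[:2],np.uint8);g=s.min(2);m[215:235,208:232]=(g[215:235,208:232]>165)*255
b=max(blobs(m),key=lambda b:b[1][4]);k=max(cv2.findContours(b[2].astype(np.uint8),0,1)[0],key=len);e=cv2.fitEllipse(k);print(e,b[1],onz('side',*e[0],.130))
```

```text
((219.088623046875, 224.000244140625), (9.734675407409668, 14.193284034729004), 84.23011016845703) [212, 219, 15, 11, 125] [0.61764131 0.20167874 0.13      ]
```

View pics/top8.png

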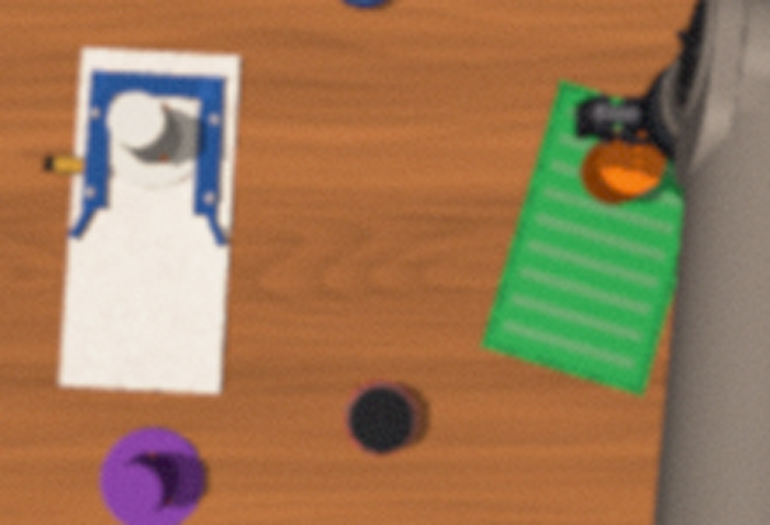

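```bash
python3 -m pendant '[{"grip":0,"tx":2.8,"ty":20,"tz":0,"rx":0,"ry":0,"rz":0},{"grip":0,"tx":2.8,"ty":38,"tz":0,"rx":0,"ry":0,"rz":0},{"grip":0,"tx":2.8,"ty":42,"tz":0,"rx":0,"ry":0,"rz":0},{"grip":0,"tx":2.8,"ty":42,"tz":0,"rx":0,"ry":0,"rz":0},{"grip":0,"tx":2.8,"ty":42,"tz":0,"rx":0,"ry":0,"rz":0},{"grip":0,"tx":2.8,"ty":42,"tz":0,"rx":0,"ry":0,"rz":0},{"grip":0,"tx":2.8,"ty":42,"tz":0,"rx":0,"ry":0,"rz":0},{"grip":0,"tx":2.8,"ty":42,"tz":0,"rx":0,"ry":0,"rz":0},{"grip":0,"tx":2.8,"ty":42,"tz":0,"rx":0,"ry":0,"rz":0},{"grip":0,"tx":2.8,"ty":38,"tz":0,"rx":0,"ry":0,"rz":0},{"grip":0,"tx":2.8,"ty":21,"tz":0,"rx":0,"ry":0,"rz":0},{"grip":0,"tx":0,"ty":0,"tz":0,"rx":0,"ry":0,"rz":0}]'
python3 -m pendant '[{"grip":0,"tx":0,"ty":0,"tz":0,"rx":0,"ry":0,"rz":0},{"grip":0,"tx":0,"ty":0,"tz":0,"rx":0,"ry":0,"rz":0}]'
```

```text
time: 17.98
tcp_pos: [0.6167, 0.2039, 0.2326]
eef_rot: [-180.0, 0.1, -2.8]
contact_force: [0.4, -0.8, -0.2]
finger_gap: 0.0855
time: 18.23
tcp_pos: [0.6182, 0.1994, 0.2333]
eef_rot: [179.9, -0.0, -3.2]
contact_force: [0.1, 0.4, 0.6]
finger_gap: 0.0854
```

```bash
python3 -m pendant '[{"grip":0,"tx":0,"ty":1,"tz":-25,"rx":0,"ry":0,"rz":0},{"grip":0,"tx":0,"ty":0,"tz":-30,"rx":0,"ry":0,"rz":0},{"grip":0,"tx":0,"ty":0,"tz":-30,"rx":0,"ry":0,"rz":0},{"grip":0,"tx":0,"ty":0,"tz":-30,"rx":0,"ry":0,"rz":0},{"grip":0,"tx":0,"ty":0,"tz":-22,"rx":0,"ry":0,"rz":0},{"grip":0,"tx":0,"ty":0,"tz":0,"rx":0,"ry":0,"rz":0},{"grip":0,"tx":0,"ty":0,"tz":0,"rx":0,"ry":0,"rz":0}]'
python3 -m pendant '[{"grip":1,"tx":0,"ty":0,"tz":0,"rx":0,"ry":0,"rz":0},{"grip":1,"tx":0,"ty":0,"tz":0,"rx":0,"ry":0,"rz":0},{"grip":1,"tx":0,"ty":0,"tz":0,"rx":0,"ry":0,"rz":0},{"grip":1,"tx":0,"ty":0,"tz":0,"rx":0,"ry":0,"rz":0},{"grip":1,"tx":0,"ty":0,"tz":0,"rx":0,"ry":0,"rz":0},{"grip":1,"tx":0,"ty":0,"tz":0,"rx":0,"ry":0,"rz":0}]'
```

```text
time: 19.1
tcp_pos: [0.6187, 0.2023, 0.0976]
eef_rot: [-180.0, -0.1, -3.1]
contact_force: [-0.1, -0.2, -0.1]
finger_gap: 0.0857
time: 19.85
tcp_pos: [0.6184, 0.2026, 0.0977]
eef_rot: [180.0, -0.1, -3.0]
contact_force: [-1.2, -2.8, 5.4]
finger_gap: 0.0452
```

```bash
python3 -m pendant '[{"grip":1,"tx":-5,"ty":-0.6,"tz":0,"rx":0,"ry":0,"rz":0},{"grip":1,"tx":-6,"ty":0.3,"tz":0,"rx":0,"ry":0,"rz":0},{"grip":1,"tx":-6,"ty":0.3,"tz":0,"rx":0,"ry":0,"rz":0},{"grip":1,"tx":0,"ty":0,"tz":0,"rx":0,"ry":0,"rz":0}]'
python3 -m pendant '[{"grip":1,"tx":-6,"ty":0.3,"tz":0,"rx":0,"ry":0,"rz":0},{"grip":1,"tx":-6,"ty":0.3,"tz":0,"rx":0,"ry":0,"rz":0},{"grip":1,"tx":-6,"ty":0.3,"tz":0,"rx":0,"ry":0,"rz":0},{"grip":1,"tx":0,"ty":0,"tz":0,"rx":0,"ry":0,"rz":0}]'
```

```text
time: 20.35
tcp_pos: [0.6021, 0.2009, 0.0978]
eef_rot: [179.9, -0.2, -3.1]
contact_force: [2.1, -4.0, 7.2]
finger_gap: 0.0448
time: 20.85
tcp_pos: [0.5834, 0.2018, 0.0977]
eef_rot: [179.9, -0.1, -3.1]
contact_force: [-0.0, -5.0, 8.7]
finger_gap: 0.0449
```

```bash
python3 -m pendant '[{"grip":1,"tx":-7,"ty":0.4,"tz":0,"rx":0,"ry":0,"rz":0},{"grip":1,"tx":-7,"ty":0.4,"tz":0,"rx":0,"ry":0,"rz":0},{"grip":1,"tx":-7,"ty":0.4,"tz":0,"rx":0,"ry":0,"rz":0},{"grip":1,"tx":-7,"ty":0.4,"tz":0,"rx":0,"ry":0,"rz":0},{"grip":1,"tx":-10,"ty":0.55,"tz":0,"rx":0,"ry":0,"rz":0},{"grip":1,"tx":0,"ty":0,"tz":0,"rx":0,"ry":0,"rz":0}]'
python3 -m pendant '[{"grip":1,"tx":-12,"ty":0.64,"tz":0,"rx":0,"ry":0,"rz":0},{"grip":1,"tx":-12,"ty":0.64,"tz":0,"rx":0,"ry":0,"rz":0},{"grip":1,"tx":-12,"ty":0.64,"tz":0,"rx":0,"ry":0,"rz":0},{"grip":1,"tx":-12,"ty":0.64,"tz":0,"rx":0,"ry":0,"rz":0},{"grip":1,"tx":-12,"ty":0.64,"tz":0,"rx":0,"ry":0,"rz":0},{"grip":1,"tx":-12,"ty":0.64,"tz":0,"rx":0,"ry":0,"rz":0},{"grip":1,"tx":0,"ty":0,"tz":0,"rx":0,"ry":0,"rz":0}]'
python3 - <<'E'
from rim import *
s=grab_frame('side');save('s9raw.png',s);save('side9.png',s,(160,110,340,280),4)
E
```

```text
time: 21.6
tcp_pos: [0.5446, 0.2066, 0.0975]
eef_rot: [-179.9, -0.1, -3.0]
contact_force: [0.3, -1.0, 7.3]
finger_gap: 0.0452
time: 22.48
tcp_pos: [0.4723, 0.2106, 0.0975]
eef_rot: [-179.9, -0.1, -3.0]
contact_force: [-1.8, -1.3, 9.1]
finger_gap: 0.045
```

View pics/side9.png

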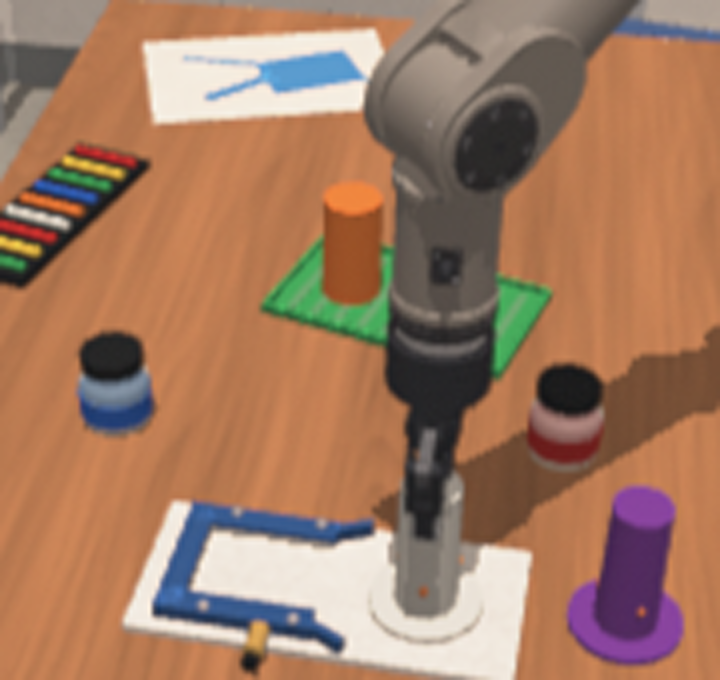

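The inner is out of the fork, upright and clear of the guides (crop (427,560)). I lift it and carry it to the near tray place.

```bash
python3 -m pendant '[{"grip":1,"tx":0,"ty":0,"tz":10,"rx":0,"ry":0,"rz":0},{"grip":1,"tx":0,"ty":0,"tz":25,"rx":0,"ry":0,"rz":0},{"grip":1,"tx":0,"ty":0,"tz":30,"rx":0,"ry":0,"rz":0},{"grip":1,"tx":0,"ty":0,"tz":30,"rx":0,"ry":0,"rz":0},{"grip":1,"tx":0,"ty":0,"tz":25,"rx":0,"ry":0,"rz":0},{"grip":1,"tx":0,"ty":0,"tz":10,"rx":0,"ry":0,"rz":0},{"grip":1,"tx":0,"ty":0,"tz":0,"rx":0,"ry":0,"rz":0}]'
python3 -m pendant '[{"grip":1,"tx":0,"ty":-20,"tz":0,"rx":0,"ry":0,"rz":0},{"grip":1,"tx":0,"ty":-36,"tz":0,"rx":0,"ry":0,"rz":0},{"grip":1,"tx":0,"ty":-40,"tz":0,"rx":0,"ry":0,"rz":0},{"grip":1,"tx":0,"ty":-40,"tz":0,"rx":0,"ry":0,"rz":0},{"grip":1,"tx":0,"ty":-40,"tz":0,"rx":0,"ry":0,"rz":0},{"grip":1,"tx":0,"ty":-40,"tz":0,"rx":0,"ry":0,"rz":0},{"grip":1,"tx":0,"ty":-40,"tz":0,"rx":0,"ry":0,"rz":0},{"grip":1,"tx":0,"ty":-40,"tz":0,"rx":0,"ry":0,"rz":0},{"grip":1,"tx":0,"ty":-40,"tz":0,"rx":0,"ry":0,"rz":0},{"grip":1,"tx":0,"ty":-35,"tz":0,"rx":0,"ry":0,"rz":0},{"grip":1,"tx":0,"ty":-17,"tz":0,"rx":0,"ry":0,"rz":0},{"grip":1,"tx":0,"ty":0,"tz":0,"rx":0,"ry":0,"rz":0}]'
python3 -m pendant '[{"grip":1,"tx":0,"ty":0,"tz":0,"rx":0,"ry":0,"rz":0},{"grip":1,"tx":0,"ty":0,"tz":0,"rx":0,"ry":0,"rz":0}]'
python3 - <<'E'
from rim import *
s=grab_frame('side');save('s10raw.png',s);save('side10.png',s,(180,90,340,250),4)
E
```

```text
time: 23.4
tcp_pos: [0.4724, 0.2096, 0.2262]
eef_rot: [180.0, 0.0, -3.0]
contact_force: [-0.5, 0.7, -2.4]
finger_gap: 0.0451
time: 24.9
tcp_pos: [0.4722, -0.1786, 0.2254]
eef_rot: [-179.9, 0.1, -3.1]
contact_force: [0.1, 1.1, -1.9]
finger_gap: 0.0453
time: 25.15
tcp_pos: [0.4731, -0.1766, 0.2264]
eef_rot: [-180.0, 0.0, -2.9]
contact_force: [-0.1, -0.1, -1.9]
finger_gap: 0.0453
```

View pics/side10.png

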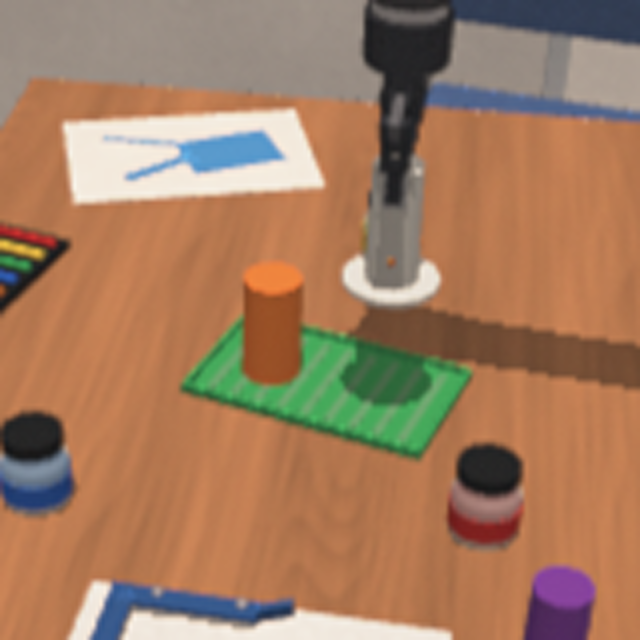

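```bash
python3 -m pendant '[{"grip":1,"tx":0,"ty":0,"tz":-25,"rx":0,"ry":0,"rz":0},{"grip":1,"tx":0,"ty":0,"tz":-30,"rx":0,"ry":0,"rz":0},{"grip":1,"tx":0,"ty":0,"tz":-30,"rx":0,"ry":0,"rz":0},{"grip":1,"tx":0,"ty":0,"tz":-20,"rx":0,"ry":0,"rz":0},{"grip":1,"tx":0,"ty":0,"tz":-12,"rx":0,"ry":0,"rz":0},{"grip":1,"tx":0,"ty":0,"tz":-7,"rx":0,"ry":0,"rz":0},{"grip":1,"tx":0,"ty":0,"tz":-3,"rx":0,"ry":0,"rz":0},{"grip":1,"tx":0,"ty":0,"tz":0,"rx":0,"ry":0,"rz":0},{"grip":1,"tx":0,"ty":0,"tz":0,"rx":0,"ry":0,"rz":0}]'
python3 - <<'E'
from rim import *
s=grab_frame('side');save('s11raw.png',s);save('side11.png',s,(200,100,330,220),5)
E
```

```text
time: 26.32
tcp_pos: [0.4732, -0.1786, 0.1]
eef_rot: [180.0, -0.1, -3.0]
contact_force: [-0.8, -0.6, -1.4]
finger_gap: 0.045
```

View pics/side11.png

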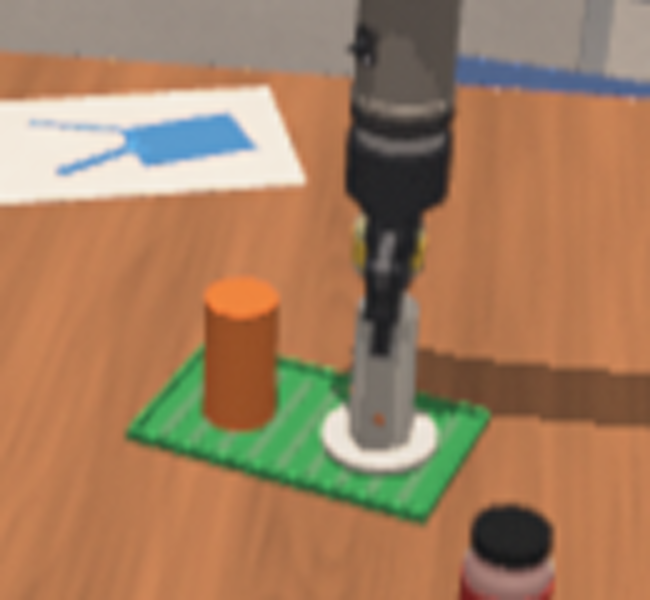

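The flange lies inside the tray, clear of its walls and the orange pot. I lower it onto the floor.

```bash
python3 -m pendant '[{"grip":1,"tx":0,"ty":0,"tz":-3,"rx":0,"ry":0,"rz":0},{"grip":1,"tx":0,"ty":0,"tz":-1.5,"rx":0,"ry":0,"rz":0},{"grip":1,"tx":0,"ty":0,"tz":0,"rx":0,"ry":0,"rz":0}]'
python3 -m pendant '[{"grip":1,"tx":0,"ty":0,"tz":-1.5,"rx":0,"ry":0,"rz":0},{"grip":1,"tx":0,"ty":0,"tz":0,"rx":0,"ry":0,"rz":0}]'
```

```text
time: 26.75
tcp_pos: [0.4728, -0.1784, 0.0948]
eef_rot: [180.0, 0.0, -3.0]
contact_force: [0.7, -0.1, -1.5]
finger_gap: 0.0449
time: 27.0
tcp_pos: [0.4731, -0.1786, 0.0946]
eef_rot: [180.0, -0.0, -3.0]
contact_force: [-2.4, 0.1, 7.6]
finger_gap: 0.0451
```

```bash
python3 -m pendant '[{"grip":0.25,"tx":0,"ty":0,"tz":0,"rx":0,"ry":0,"rz":0},{"grip":0.1,"tx":0,"ty":0,"tz":0,"rx":0,"ry":0,"rz":0},{"grip":0,"tx":0,"ty":0,"tz":0,"rx":0,"ry":0,"rz":0},{"grip":0,"tx":0,"ty":0,"tz":0,"rx":0,"ry":0,"rz":0},{"grip":0,"tx":0,"ty":0,"tz":0,"rx":0,"ry":0,"rz":0}]'
python3 -m pendant '[{"grip":0,"tx":0,"ty":0,"tz":15,"rx":0,"ry":0,"rz":0},{"grip":0,"tx":0,"ty":0,"tz":25,"rx":0,"ry":0,"rz":0},{"grip":0,"tx":0,"ty":0,"tz":40,"rx":0,"ry":0,"rz":0},{"grip":0,"tx":0,"ty":0,"tz":40,"rx":0,"ry":0,"rz":0},{"grip":0,"tx":0,"ty":0,"tz":35,"rx":0,"ry":0,"rz":0}]'
python3 -m pendant '[{"grip":0,"tx":0,"ty":40,"tz":0,"rx":0,"ry":0,"rz":0},{"grip":0,"tx":0,"ty":40,"tz":0,"rx":0,"ry":0,"rz":0},{"grip":0,"tx":0,"ty":40,"tz":0,"rx":0,"ry":0,"rz":0},{"grip":0,"tx":0,"ty":40,"tz":0,"rx":0,"ry":0,"rz":0},{"grip":0,"tx":0,"ty":40,"tz":0,"rx":0,"ry":0,"rz":0},{"grip":0,"tx":0,"ty":0,"tz":0,"rx":0,"ry":0,"rz":0},{"grip":0,"tx":0,"ty":0,"tz":0,"rx":0,"ry":0,"rz":0}]'
python3 - <<'E'
from rim import *
s=grab_frame('side');save('side12.png',s);
t=grab_frame('top');save('top12.png',t)
for nm,i in(('top',t),):
  for c,lo,hi,z in(('orange',(5,150,190),(16,255,255),.112),('white',(0,0,150),(179,60,255),.011)):
    for b in blobs(mask(i,lo,hi),100):
      if 270<b[0][0]<350 and 160<b[0][1]<260: print(c,b[0],b[1],onz('top',*b[0],z))
E
```

```text
time: 27.62
tcp_pos: [0.4728, -0.1784, 0.0934]
eef_rot: [180.0, 0.0, -3.0]
contact_force: [-0.2, -0.7, -0.2]
finger_gap: 0.0855
time: 28.25
tcp_pos: [0.4731, -0.1784, 0.2513]
eef_rot: [180.0, -0.1, -3.0]
contact_force: [0.0, 0.3, 0.0]
finger_gap: 0.0857
time: 29.12
tcp_pos: [0.4729, 0.021, 0.2491]
eef_rot: [179.9, -0.1, -3.0]
contact_force: [0.3, 0.1, 0.3]
finger_gap: 0.0853
orange (np.float64(319.8), np.float64(185.4)) [311, 177, 19, 18, 278] [ 0.58561513 -0.20546704  0.112     ]
white (np.float64(310.1), np.float64(224.3)) [298, 211, 23, 30, 457] [ 0.47521782 -0.18963331  0.011     ]
```

View pics/side12.png

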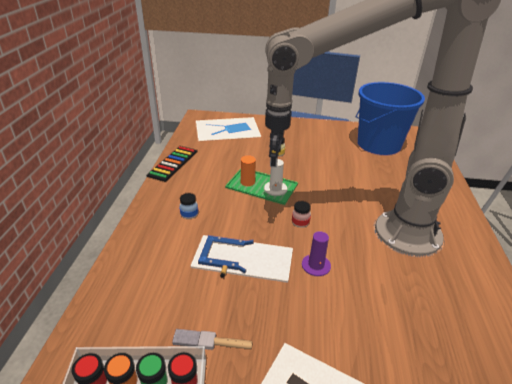

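View pics/top12.png

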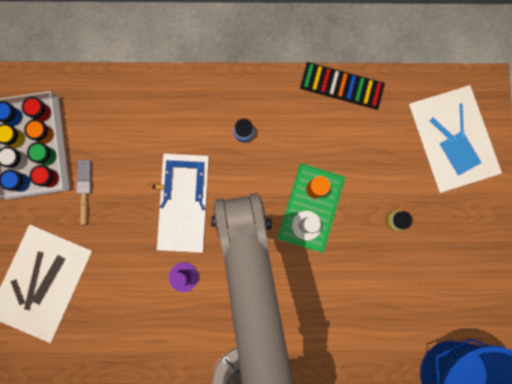

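Both pots stand upright in the tray, orange at (320,185) and white at (308,224) in the top view. The jars and brush are where they were. I check one enlarged crop before handing in.

Run:
```python
import cv2
a=cv2.imread('pics/side12.png')[145:210,215:310];b=cv2.imread('pics/top12.png')[155:260,270:355]
a=cv2.resize(a,None,fx=4,fy=4,interpolation=2);b=cv2.resize(b,None,fx=4,fy=4,interpolation=2)
h=max(a.shape[0],b.shape[0]);f=lambda x:cv2.copyMakeBorder(x,0,h-x.shape[0],0,0,0)
cv2.imwrite('pics/fin.png',cv2.hconcat([f(a),f(b)]))
```

```text
(no output)
```

View pics/fin.png

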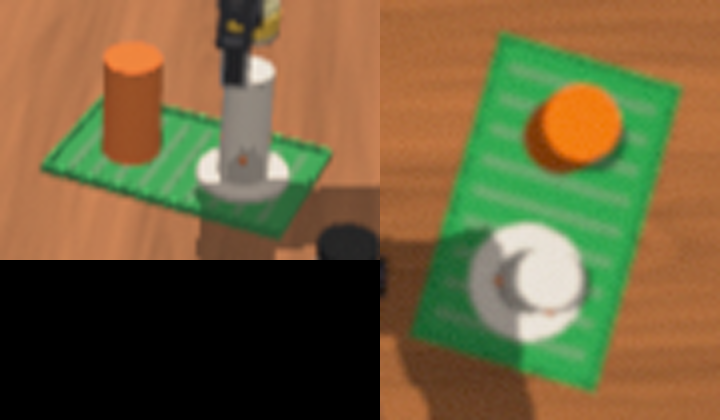

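The enlarged crop shows both pots upright, inside the tray walls and clear of each other. I hand in the job.

```bash
python3 -c "
from plant import *
print(finish_job())"
```

```text
the job is handed in; nothing more can be done
None
```

The job is done and handed in at about 29 s of the 72 s. Both pots stand upside down in the green tray.

- **Into the fork:** I slid the stuck pair along the board, past the spring plunger, until it met the end wall (x stalled, about 3 N).
- **Separation:** The orange outer pot came straight up with a pull of about 8 N, while the white inner pot stayed held in the fork. I stood the orange pot in the far half of the tray.
- **Inner pot:** I slid the white pot back out past the plunger, clear of the guides, and stood it in the near half of the tray.

**Last checks:** Side and top pictures show both pots upright, inside the tray walls and clear of each other. The jars and brush look where they were, judged by eye only. The gripper was empty, with no contact force. The highest force in any reading was about 9 N, but I read it only at the end of each move.

**Disagreements:** The end wall came about 1.7 mm farther on than my picture measurements predicted, within the calibration error. The plunger's reading was not available; that it had passed the flange was judged from the pictures, the contact forces and the end-wall contact. My automatic position for the white pot's rim in the final picture was about 11 mm from the gripper's release position, because the pot's body and shadow skewed it. I relied on the enlarged picture there.

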